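# Find a lens working gap with a step leaf gauge

## Task

Take the leaf gauge by its orange handle and find the gap between the lens nose and the stage of the inspection stand: keep the gauge flat on the stage and slide the leaves under the nose one after another, the thinnest first and each next thicker one in turn, until one binds. Push that first binding leaf under the nose until its tip shows beyond the middle of the lens, let go and leave it there; do not force a leaf that is too thick, do not press hard on the stage, and leave the other things alone.

Things in the scene. Friction and masses are not known exactly. Their poses are not given: they have to be found in the camera images.
- stage: Fixed inspection stand. Black level stage plate, top 50 mm above bench, 335 x 260 mm: x -215 to +120, y -130 to +130 mm. Origin on the bench below the lens axis. Leaves slide in along its +x (away from the robot); the x < 0 side is open. 60 mm square column at x +85, y +95. On the lens axis: 39 mm barrel from about 35 mm, 60 mm wide head from about 75 mm above the plate.
- lens_mark (a point): Point on the stage's top (50 mm above the bench) right below the lens axis; axes as stage. Above it hangs the silver domed lens nose, 38 mm across, its polished end a shallow dome 8 mm high. The gap from stage top to nose is unknown: 5.8 to 12 mm. Friction is about 0.6 on the stage, 0.4 on the nose, so a nipped leaf drags by 4 N or more.
- nose (a joint): How far the spring-loaded lens nose is pushed up, m: 0 at rest, at most 0.008. Spring: about 5 N at rest, 0.8 N more per mm. A binding leaf lifts it by leaf thickness minus gap; a loose one not at all. Thanks to the dome a leaf up to 3 mm thicker than the gap rides under it when pushed with about 4 to 15 N.
- gauge_grip (a point): Middle of the upright orange handle of the loose leaf gauge (about 0.12 kg), 42 mm above the gauge's flat underside. The handle is a fin 36 mm long (x), 12 mm thick (y), reaching from 14 to 64 mm above the underside. z up. The gauge starts flat on the bench.
- gauge: The gauge: origin on its underside below the handle. Dark bar 50 (x) x 122 (y) x 14 mm centred there; from it four flat steel leaves, each 18 mm wide, point along +x, tips at x = +135 mm, undersides flush with the bar's. Centre lines at y = +51, +17, -17, -51 mm; thickness 5, 7.5, 10, 12.5 mm in that order (one to four yellow dots on the bar).
- oil_mid (a point): Bystander: small amber bottle with a black cap, 36 mm diameter, 75 mm tall; point half-way up.
- slidebox_mid (a point): Bystander: closed blue slide box, 92 x 82 x 36 mm; point at its centre.
- case_mid (a point): Bystander: round clear lens case with a black cap, 46 mm diameter, 61 mm tall; point half-way up.
There are look-alikes about, which are no part of the job. Of the things that look like the gauge, the middle-sized one is meant.

How it is judged (in metres and radians):
On the way, in this order (a step that is already met when the one before it is completed fails the run):
1. the thinnest leaf (5 mm) is slid under the lens nose with the gauge flat on the stage, its tip past the lens axis (x of lens_mark in the frame of gauge between 0.06 and 0.133 m and y of lens_mark in the frame of gauge between 0.042 and 0.06 m and z of lens_mark in the frame of gauge above -0.004 m), for 0.05 s.
2. the second leaf (7.5 mm) is slid under the lens nose in the same way (x of lens_mark in the frame of gauge between 0.06 and 0.133 m and y of lens_mark in the frame of gauge between 0.008 and 0.026 m and z of lens_mark in the frame of gauge above -0.004 m), for 0.05 s.
At the end, for the whole second after the job is handed in: The gauge lies still and flat on the stage, let go, one leaf nipped under the nose (gauge presses on the stage with over 2.5 N, weight included), that leaf's tip at least 2 mm past the lens axis, the nose lifted less than 3.1 mm, so that it is the first leaf that binds (x of lens_mark in the frame of gauge between 0.06 and 0.133 m and z of lens_mark in the frame of gauge above -0.004 m and angle between gauge's own z axis and vertical below 0.06 rad and contact force between gauge and stage above 2.5 N and value of joint nose below 0.0031 m and linear speed of gauge below 0.01 m/s); the robot touches nothing.
It fails at once if a leaf that is too thick is forced in: the lens nose is pushed up by more than 4 mm (value of joint nose above 0.004 m).
It fails at once if the gauge is pressed on the stage with more than 80 N (contact force between gauge and stage above 80 N).
It fails at once if the bottle, slide box or lens case is moved by more than 20 mm (distance of any of oil_mid, slidebox_mid, case_mid from where it was at the start of the episode above 0.02 m).
It also fails if it takes over 72 s, if anything falls off the work surface, if the arm or the gripper's body presses on something with over 40 N, if the wrist force passes 120 N, or if a joint passes its speed limit or range.

## Robot

A 6-joint arm with a two-finger parallel gripper is mounted at the origin on the work surface. World frame = base frame: x ahead of the robot, y to its left, z up, the work surface at z = 0. Lengths are in m, angles in degrees, forces in N, time in s.
With the tool pointing down it reaches from about 0.225 to 0.875 m from the base axis. Payload 3.4 kg.
Tool frame: the origin (TCP) lies at the very end of the fingers, on their centre line; the grasp point (between the pads) lies 19 mm behind it; x points along the fingers, z is the direction in which the jaws open and shut, and the axes are right-handed (so a half turn about x gives the same grasp; the last joint's range is limited). The gripper opens to 85 mm and grips with 20 to 120 N. Pads are 22 mm wide; open, the fingers measure 114 mm over their backs; the gripper's body (76 mm by 85 mm) begins 54 mm behind the grasp point. The pads swing forward as they close: fully open they stand 13 mm farther back than shut.
Start: joints at [56.322, 15.808, 86.224, -0, 77.962, -6.933], TCP at [0.259, 0.514, 0.231] pointing down, gripper open.
Joint ranges: [-165.64, 165.64], [-43.16, 119.46], [12.63, 154.43], [-67.54, 247.53], [6.08, 155.33], [-154.97, 154.97]. Speed limits (degrees/s): [147.25, 147.25, 180, 180, 180, 180].

## Interface

Orientations are given as a 3x3 rotation matrix whose columns are the frame's x, y, z axes.
In Python, from workcell import robot gives the robot as it stands.
- The arm moves only by the tool play_rows, never from a script. Its argument "motion" is a list of rows, each a list of 7 numbers: the shift along the tool's x, y, z in cm, then the turn, a rotation vector about the tool's x, y, z in rad, then the opening, from -1 (shut) to 1 (fully open). In form: [[x, y, z, ax, ay, az, hand], ...]. A call has 1 to 10 rows; each row is the pose to reach, as a shift and turn from the pose commanded when the call began, along the tool's axes at that moment; what a row does not reach only later rows make up. A row lasts 1/12 s, in which the tool goes at most 41.7 mm and 7.16 degrees, less where a joint would pass 70% of its speed; a pose out of reach is approached as far as the arm can. A call with a gripper value outside its range is refused whole. The fingers move at their own pace and stop on an object; the grip force is fixed at half the most. Time passes only in rows, so rows that repeat a pose let the fingers close. It gives the time, the measured TCP pose, the force and the opening at its end, in the units of the state.
- robot.sense(): the state, without advancing time (a new reading comes with each control period).
- robot.camera(name): name is "side" or "top"; returns a dict with "frame" (384x512x3 uint8, red, green, blue), "camera_matrix" (3x3 intrinsics, pixels), "cam_to_world" (4x4, takes a point from camera to world coordinates). Camera axes: x right, y up, looking along -z (the intrinsics and any distortion apply to the point x, -y, -z); pixel columns grow to the right and rows downward; lengths in m; the calibration is good to about 2 mm. A picture is of the moment at which its call begins. There is no depth.
- robot.hand_in(): hands the job in, once; it reports no verdict.
The state is a dict: "clock": time; "q": joint angles; "qvel": joint speeds; "joint_efforts": joint torques, N m; "position": TCP position; "tool_rot": TCP orientation; "force": force on the tool from outside, world axes, zero at the start; "wrist_torque": the same for the moment, N m; "opening": opening from 0.0 (shut) to 1.0 (fully open).
Only numpy, scipy, OpenCV 4.12 (cv2) and the standard library are available. Lean on these libraries where they do the work, as an engineer would, in place of code of your own. Each camera call takes 0.05 s, during which the arm holds its last target. There are 200 camera calls.

## Working session

There is one attempt and no reset: what is moved stays moved. The work goes in short steps, Python scripts to look and compute and a tool call to move; the robot and the scene stay as the last step left them, time stands still between calls to the robot, and variables do not carry over. Pictures are saved under pics/ and viewed, about 8 in all and at most 12, crops included, and the job is handed in when it is done.

Besides the shell and the picture viewer there is one more tool, called by a JSON object that holds its "op" and its "data", one argument or row to a line. play_rows: Moves the arm, as the interface text tells. Its arguments: {"type":"object","properties":{"motion":{"type":"array","items":{"type":"array","items":{"type":"number"}}}},"required":["motion"]}

```bash
mkdir -p pics; ls
python3 - <<'E'
from workcell import robot
import cv2, numpy as np
for n in("top","side"):
    c=robot.camera(n); cv2.imwrite(f"pics/{n}0.png",cv2.resize(c["frame"][:,:,::-1],(800,600),interpolation=cv2.INTER_CUBIC)); print(n,c["camera_matrix"].round(1).tolist(),c["cam_to_world"].round(3).tolist(),[k for k in c])
s=robot.sense();print(s)
E
```

```text
pics
top [[381.9, 0.0, 263.2], [0.0, 381.9, 190.5], [0.0, 0.0, 1.0]] [[0.001, 0.988, -0.156, 0.29], [-1.0, 0.002, 0.01, 0.021], [0.011, 0.156, 0.988, 1.412], [0.0, 0.0, 0.0, 1.0]] ['frame', 'camera_matrix', 'cam_to_world']
side [[371.7, 0.0, 256.6], [0.0, 371.7, 195.3], [0.0, 0.0, 1.0]] [[0.953, 0.218, -0.209, 0.24], [-0.302, 0.711, -0.635, -0.826], [0.01, 0.669, 0.743, 1.042], [0.0, 0.0, 0.0, 1.0]] ['frame', 'camera_matrix', 'cam_to_world']
{'clock': 0.1, 'q': array([ 5.63223073e+01,  1.58441772e+01,  8.62881356e+01, -5.26976133e-04,
        7.79635552e+01, -6.93393455e+00]), 'qvel': array([ 0.09300007, -0.0604403 , -0.2283382 ,  0.03570867,  0.11137761,
        0.01899504]), 'joint_efforts': array([ 2.72495301e-03, -4.17699623e+01, -2.46405691e+01, -9.72967337e-05,
        5.82090259e-03, -1.23195534e-05]), 'position': array([0.2585001 , 0.51307892, 0.23052327]), 'tool_rot': array([[-9.20344291e-04, -8.93028750e-01,  4.49998672e-01],
       [-1.39738437e-03,  4.49999572e-01,  8.93027678e-01],
       [-9.99998600e-01,  1.93071814e-04, -1.66205895e-03]]), 'force': array([-0.63047227,  0.43855122,  0.45026848]), 'wrist_torque': array([7.31249921e-05, 4.82664649e-02, 1.24900369e-02]), 'opening': 0.9971292861113036}
```

View pics/top0.png

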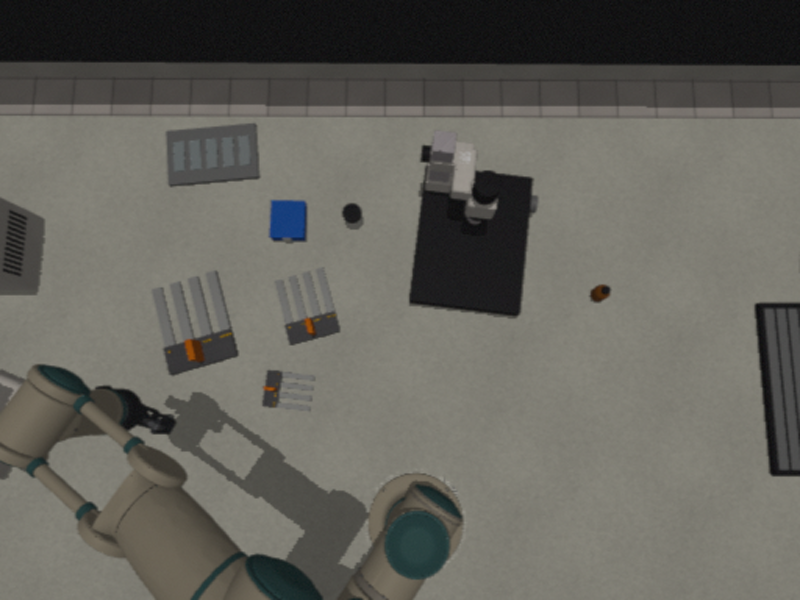

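View pics/side0.png

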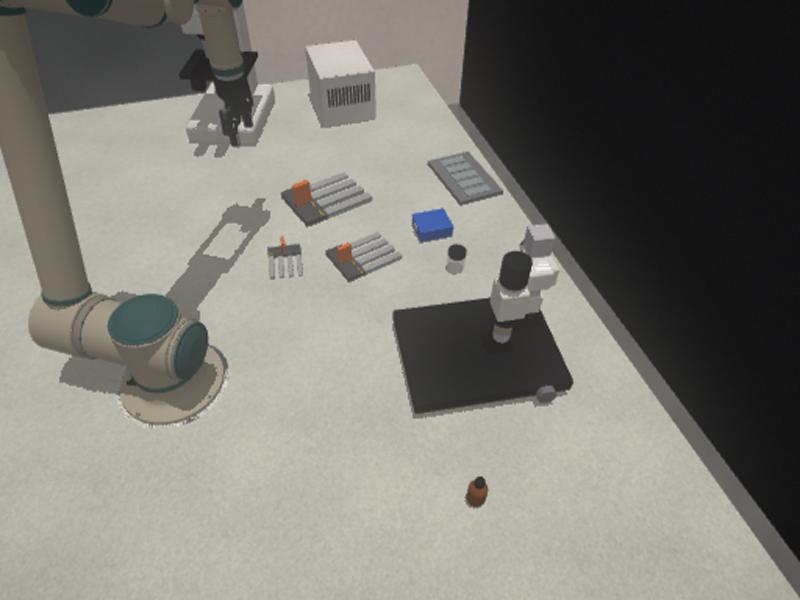

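The top view shows three fork-like gauges. The middle-sized one has its handle near (310,327), with leaves pointing up, i.e. along world +x. The stage corners are near (411,303), (519,315) and (532,178), and the nose is near (475,220). The side view agrees with this.

```bash
cat > h.py <<'E'
from workcell import robot
import cv2, numpy as np
def cam(n):
    c=robot.camera(n); return c["frame"],c["camera_matrix"],c["cam_to_world"]
def ray(K,T,uv,z):
    uv=np.atleast_2d(np.float64(uv))
    d=np.c_[(uv[:,0]-K[0,2])/K[0,0],-(uv[:,1]-K[1,2])/K[1,1],-np.ones(len(uv))]@T[:3,:3].T
    return T[:3,3]+d*((z-T[2,3])/d[:,2])[:,None]
def proj(K,T,p):
    q=(np.atleast_2d(p)-T[:3,3])@T[:3,:3]
    return np.c_[K[0,0]*q[:,0]/-q[:,2]+K[0,2],K[1,1]*q[:,1]/q[:,2]+K[1,2]]
E
python3 - <<'E'
from h import *
f,K,T=cam("top"); 
# orange
hsv=cv2.cvtColor(f,cv2.COLOR_RGB2HSV)
m=((hsv[...,0]<14)&(hsv[...,1]>170)&(hsv[...,2]>110)).astype(np.uint8)
for n in("top","side"):
    f,K,T=cam(n); hsv=cv2.cvtColor(f,cv2.COLOR_RGB2HSV)
    m=((hsv[...,0]<14)&(hsv[...,1]>170)&(hsv[...,2]>90)).astype(np.uint8)
    N,l,s,c=cv2.connectedComponentsWithStats(m)
    for i in range(1,N):
        if s[i,4]>8: print(n,c[i].round(1),s[i].tolist(),ray(K,T,c[i],.042).round(3))
# stage
f,K,T=cam("top"); g=f.max(2)
m=((g<45)).astype(np.uint8); m[:80]=0; m[:,:250]=0;m[:,360:]=0;m[230:]=0
cs,_=cv2.findContours(m,0,2); k=max(cs,key=cv2.contourArea)
a=cv2.approxPolyDP(k,3,True)[:,0]; print(np.c_[a,ray(K,T,a,.05)[:,:2].round(3)])
r=cv2.minAreaRect(np.float32(ray(K,T,k[:,0],.05)[:,:2])*1000); print("stage rect",r)
t=f[165:225,170:225]; s=f[100:205,255:350]
cv2.imwrite("pics/crop1.png",np.hstack([cv2.resize(t,(550,600),interpolation=2)[:,:,::-1]]))
x0,y0=170,165
# gauge bar
m=((g>35)&(g<85)).astype(np.uint8);m=cv2.morphologyEx(m,cv2.MORPH_OPEN,np.ones((3,3)));
w=np.zeros_like(m);w[165:225,170:225]=1;m*=w
cs,_=cv2.findContours(m,0,2);k=max(cs,key=cv2.contourArea)
r=cv2.minAreaRect(np.float32(ray(K,T,k[:,0],.014)[:,:2])*1000);print("bar",r)
E
```

```text
[[ 2.71e+02  1.20e+02  7.71e-01 -2.20e-02]
 [ 2.63e+02  1.93e+02  4.96e-01  8.00e-03]
 [ 3.30e+02  2.01e+02  4.67e-01 -2.34e-01]
 [ 3.39e+02  1.14e+02  7.95e-01 -2.76e-01]
 [ 3.05e+02  1.10e+02  8.10e-01 -1.49e-01]
 [ 3.03e+02  1.26e+02  7.48e-01 -1.41e-01]
 [ 3.08e+02  1.30e+02  7.32e-01 -1.59e-01]
 [ 3.19e+02  1.27e+02  7.44e-01 -2.00e-01]
 [ 3.14e+02  1.40e+02  6.94e-01 -1.80e-01]
 [ 3.01e+02  1.39e+02  6.98e-01 -1.32e-01]
 [ 3.06e+02  1.43e+02  6.83e-01 -1.51e-01]
 [ 2.98e+02  1.40e+02  6.94e-01 -1.21e-01]
 [ 2.97e+02  1.28e+02  7.40e-01 -1.18e-01]]
stage rect ((646.188720703125, -135.51666259765625), (258.5311584472656, 337.7261047363281), 83.35015106201172)
bar ((438.9951477050781, 239.62461853027344), (52.12044906616211, 118.39319610595703), 15.085105895996094)
```

View pics/crop1.png

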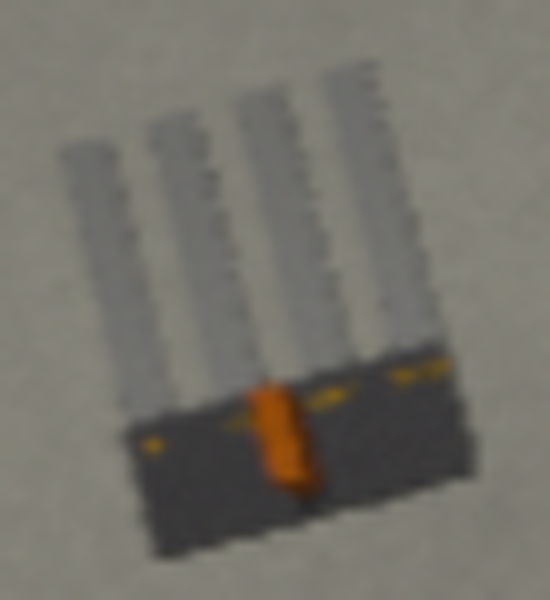

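The crop confirms this is the right gauge: one to four dots run left to right, so leaf 1 is on the +y side. The bar measures 118 x 52 mm against the given 122 x 50. The stage rectangle measures 338 x 259 mm against 335 x 260. Next I compute the moves.

```bash
cat >> h.py <<'E'
from scipy.spatial.transform import Rotation as R
G0=np.array([.439,.240]); GY=np.radians(15.1)
c0=np.array([.6462,-.1355]); SY=np.radians(-6.65)
xs=np.array([np.cos(SY),np.sin(SY)]); ys=np.array([-xs[1],xs[0]]); L=c0+.0475*xs
def row(p,yaw,frm=None):
    s=robot.sense(); P,M=(s["position"],s["tool_rot"]) if frm is None else frm
    y=np.array([-np.sin(yaw),np.cos(yaw),0]); x=np.array([0,0,-1.]); W=np.c_[x,np.cross(y,x),y]
    d=M.T@(np.r_[p]-P)*100; a=R.from_matrix(M.T@W).as_rotvec()
    print("row",np.round(d,2).tolist(),np.round(a,3).tolist(),"dist",np.linalg.norm(d).round(1)); return np.r_[p],W
E
python3 - <<'E'
from h import *
f,K,T=cam("top"); print("handle",ray(K,T,[198.3,209],.055), "lens",L)
a=row([*G0,.12],GY); row([*G0,.023],GY,a)
E
```

```text
handle [[0.43692954 0.23825463 0.055     ]] lens [ 0.69338042 -0.14100069]
row [11.12, -28.4, -16.3] [-0.73, -0.0, -0.0] dist 34.6
row [9.7, 0.0, 0.0] [0.0, 0.0, 0.0] dist 9.7
```

{"op": "play_rows", "data": {
  "motion": [
    [11.1, -28.4, -16.3, -0.73, 0, 0, 1],
    [11.1, -28.4, -16.3, -0.73, 0, 0, 1],
    [11.1, -28.4, -16.3, -0.73, 0, 0, 1],
    [11.1, -28.4, -16.3, -0.73, 0, 0, 1],
    [11.1, -28.4, -16.3, -0.73, 0, 0, 1],
    [11.1, -28.4, -16.3, -0.73, 0, 0, 1],
    [11.1, -28.4, -16.3, -0.73, 0, 0, 1],
    [11.1, -28.4, -16.3, -0.73, 0, 0, 1],
    [11.1, -28.4, -16.3, -0.73, 0, 0, 1],
    [11.1, -28.4, -16.3, -0.73, 0, 0, 1]
  ]
}}

```text
clock: 1.18
position: [0.4408, 0.2356, 0.1185]
tool_rot: [[-0.001, -0.967, -0.256], [-0.003, -0.256, 0.967], [-1.0, 0.002, -0.003]]
force: [-0.2, -0.1, 0.2]
opening: 1.004
```

Run:
```python
from h import *
row([*G0,.12],GY); row([*G0,.023],GY)
f,K,T=cam("side"); cv2.imwrite("pics/s1.png",cv2.resize(f[100:250,130:330],(800,600),interpolation=2)[:,:,::-1])
```

```text
row [-0.15, 0.07, 0.47] [-0.005, -0.003, -0.002] dist 0.5
row [9.55, 0.05, 0.5] [-0.005, -0.003, -0.002] dist 9.6
```

View pics/s1.png

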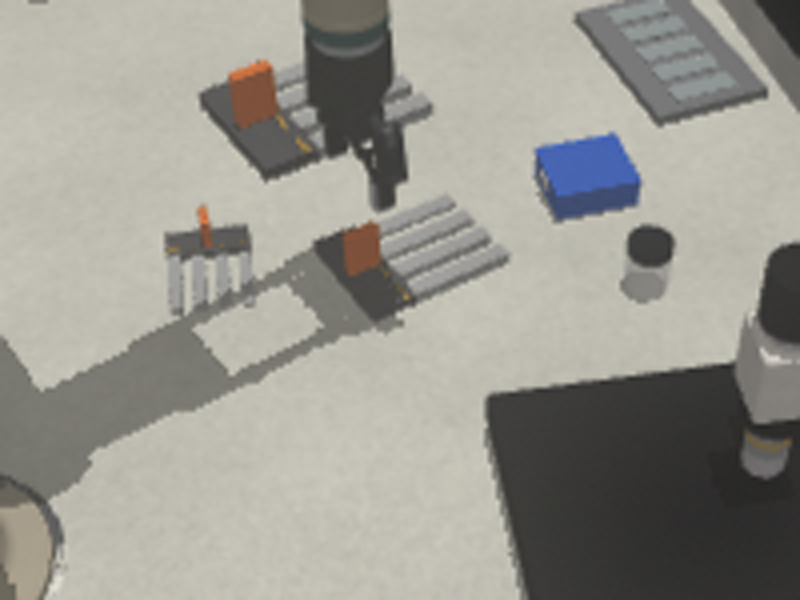

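The view shows the gripper above the handle (362,250), with the leaves pointing away. I'll descend onto it.

{"op": "play_rows", "data": {
  "motion": [
    [4, 0, 0.3, 0, 0, 0, 1],
    [7, 0, 0.3, 0, 0, 0, 1],
    [9.5, 0, 0.3, 0, 0, 0, 1],
    [9.5, 0, 0.3, 0, 0, 0, 1],
    [9.5, 0, 0.3, 0, 0, 0, 1],
    [9.5, 0, 0.3, 0, 0, 0, 1]
  ]
}}

```text
clock: 1.73
position: [0.4392, 0.2442, 0.0267]
tool_rot: [[0.002, -0.965, -0.261], [0.001, -0.261, 0.965], [-1.0, -0.002, 0.001]]
force: [0.7, -0.4, -0.3]
opening: 0.999
```

Run:
```python
from h import *
row([*G0,.023],GY)
f,K,T=cam("side"); cv2.imwrite("pics/s2.png",cv2.resize(f[125:200,190:290],(800,600),interpolation=2)[:,:,::-1])
```

```text
row [0.36, 0.13, -0.4] [0.001, 0.001, 0.002] dist 0.6
```

View pics/s2.png

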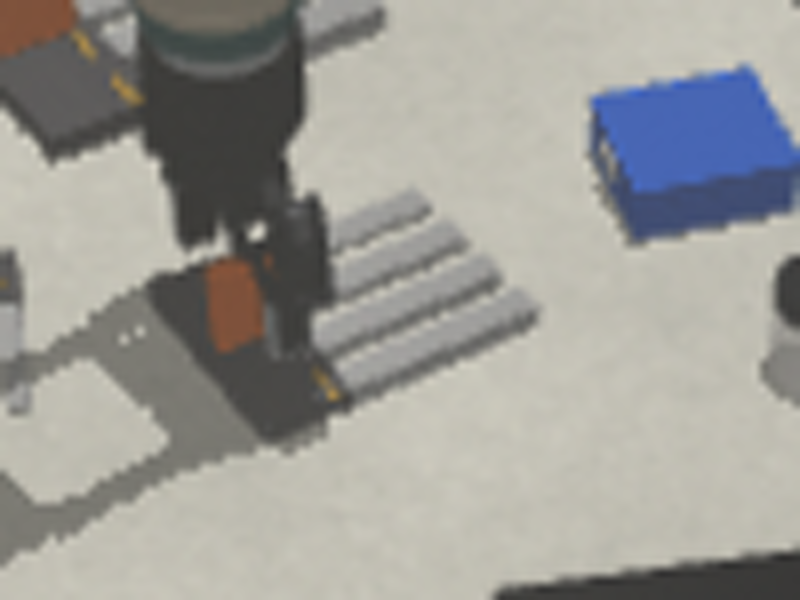

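The fingers straddle the handle: the near finger is at (295,320) and the handle at (237,310). I'll lower a little further and close.

{"op": "play_rows", "data": {
  "motion": [
    [0.3, 0.1, -0.3, 0, 0, 0, 1],
    [0.3, 0.1, -0.3, 0, 0, 0, 1],
    [0.3, 0.1, -0.3, 0, 0, 0, -1],
    [0.3, 0.1, -0.3, 0, 0, 0, -1],
    [0.3, 0.1, -0.3, 0, 0, 0, -1],
    [0.3, 0.1, -0.3, 0, 0, 0, -1],
    [0.3, 0.1, -0.3, 0, 0, 0, -1],
    [0.3, 0.1, -0.3, 0, 0, 0, -1],
    [0.3, 0.1, -0.3, 0, 0, 0, -1],
    [0.3, 0.1, -0.3, 0, 0, 0, -1]
  ]
}}

```text
clock: 2.62
position: [0.4383, 0.24, 0.0225]
tool_rot: [[0.0, -0.966, -0.26], [0.0, -0.26, 0.966], [-1.0, -0.001, 0.0]]
force: [-0.6, 0.6, 1.3]
opening: 0.135
```

Run:
```python
from h import *
s=robot.sense();print(s["opening"],s["position"],s["force"],s["wrist_torque"])
t=L-.170*xs-.051*ys
a=row([.44,.24,.13],GY); b=row([*t,.13],SY,a); row([*t,.08],SY,b)
```

```text
0.1347117987365146 [0.43829791 0.24001079 0.0224588 ] [-0.64441954  0.59898543  1.2944572 ] [ 0.02098403 -0.02635422  0.1087324 ]
row [-10.75, -0.17, -0.04] [-0.0, 0.0, 0.001] dist 10.8
row [0.0, 3.14, -41.82] [0.38, 0.0, 0.0] dist 41.9
row [5.0, 0.0, 0.0] [0.0, 0.0, 0.0] dist 5.0
```

{"op": "play_rows", "data": {
  "motion": [
    [-2, 0, 0, 0, 0, 0, -1],
    [-5, 0, 0, 0, 0, 0, -1],
    [-8, 0, 0, 0, 0, 0, -1],
    [-10.7, 0, 0, 0, 0, 0, -1],
    [-10.7, 0.2, -2, 0, 0, 0, -1],
    [-10.7, 0.4, -5, 0.05, 0, 0, -1],
    [-10.7, 0.6, -8, 0.1, 0, 0, -1],
    [-10.7, 0.8, -11, 0.15, 0, 0, -1],
    [-10.7, 1, -14, 0.2, 0, 0, -1],
    [-10.7, 1.3, -17, 0.25, 0, 0, -1]
  ]
}}

```text
clock: 3.45
position: [0.4695, 0.071, 0.129]
tool_rot: [[-0.001, -1.0, -0.011], [0.0, -0.011, 1.0], [-1.0, 0.001, 0.0]]
force: [0.6, -0.5, -1.1]
opening: 0.133
```

Run:
```python
from h import *
s=robot.sense();print(s["opening"],s["position"],s["force"],s["wrist_torque"])
t=L-.170*xs-.051*ys
b=row([*t,.13],SY)
```

```text
0.13345190008365165 [0.46953425 0.07104647 0.12901505] [ 0.62671373 -0.49034767 -1.10592642] [-0.01355909 -0.02526591 -0.00233722]
row [-0.1, -4.64, -24.35] [0.127, 0.0, -0.001] dist 24.8
```

{"op": "play_rows", "data": {
  "motion": [
    [0, -0.6, -3, 0.02, 0, 0, -1],
    [0, -1.2, -6, 0.04, 0, 0, -1],
    [0, -1.8, -9.5, 0.06, 0, 0, -1],
    [0, -2.5, -13, 0.08, 0, 0, -1],
    [0, -3.2, -16.5, 0.1, 0, 0, -1],
    [0, -3.8, -20, 0.12, 0, 0, -1],
    [0, -4.3, -22.5, 0.127, 0, 0, -1],
    [0, -4.6, -24.3, 0.127, 0, 0, -1],
    [0, -4.6, -24.3, 0.127, 0, 0, -1],
    [0, -4.6, -24.3, 0.127, 0, 0, -1]
  ]
}}

```text
clock: 4.28
position: [0.5185, -0.1705, 0.1286]
tool_rot: [[-0.001, -0.993, 0.116], [0.001, 0.116, 0.993], [-1.0, 0.002, 0.001]]
force: [0.1, 0.8, -0.1]
opening: 0.127
```

Run:
```python
from h import *
s=robot.sense();print(s["opening"],s["position"],s["force"],s["wrist_torque"])
t=L-.170*xs-.051*ys
b=row([*t,.13],SY); row([*t,.079],SY)
f,K,T=cam("top"); a=cv2.resize(f[95:215,240:350],(550,600),interpolation=2)
cv2.imwrite("pics/t3.png",a[:,:,::-1])
print(proj(K,T,[[*L,.05],[*(L-.035*xs),.08],[*(L-.17*xs),.08]]).round(1).tolist())
```

```text
0.12716573244525636 [ 0.51845395 -0.17052142  0.12858605] [ 0.07772354  0.81435828 -0.13285765] [ 0.00383203 -0.00770306  0.07901632]
row [-0.14, -0.03, -0.14] [0.0, 0.001, -0.002] dist 0.2
row [4.96, -0.04, -0.15] [0.0, 0.001, -0.002] dist 5.0
[[303.3, 140.2], [303.3, 147.1], [299.5, 183.8]]
```

View pics/t3.png

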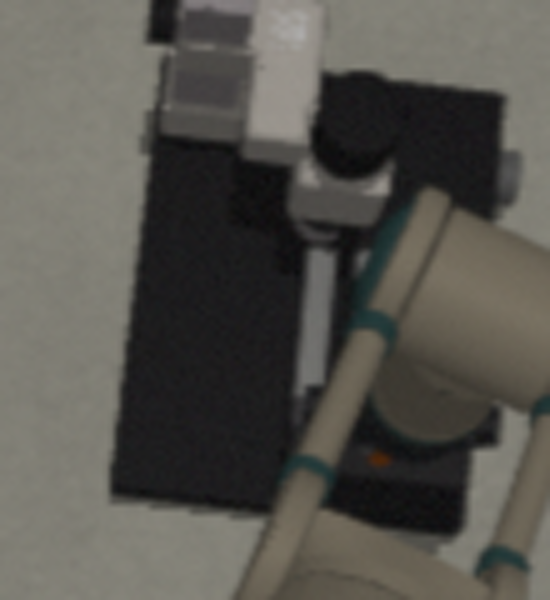

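The top view shows leaf 1 at about x=312–320, y=245–390, lined up with the barrel at (318,235). I'll check both numerically.

Run:
```python
from h import *
f,K,T=cam("top"); g=f.astype(int).max(2)
P=[]
for v in range(147,171):
    r=g[v,294:312]; k=np.where(r>75)[0]+294
    k=k[k<309]
    if len(k)>2: P.append([np.average(k,weights=g[v,k]-40),v])
w=ray(K,T,P,.111)[:,:2]-L; q=np.c_[w@xs,w@ys]
for r in (q,): 
    p=np.polyfit(r[:,0],r[:,1],1); print("leaf line slope deg",np.degrees(np.arctan(p[0])),"y at tip",np.polyval(p,-.035),"y at -0.1",np.polyval(p,-.1)); print(q[::4].round(4).tolist())
f,K,T=cam("side")
cr=f[195:225,305:340]; s=cr.astype(int).max(2)
for z in(.06,.065,.075):
    w=ray(K,T,[321.3,213.8],z)[0,:2]-L; print(z,w@xs,w@ys)
cv2.imwrite("pics/n4.png",cv2.resize(f[185:235,290:350],(720,600),interpolation=2)[:,:,::-1])
print(proj(K,T,[[*L,.05],[*L,.058],[*L,.085]]).round(1).tolist())
```

```text
leaf line slope deg 3.7682972142861986 y at tip 0.004285218607706146 y at -0.1 4.0463832703483554e-06
[[-0.0435, 0.0033], [-0.058, 0.0023], [-0.0724, 0.0012], [-0.0869, 0.0015], [-0.1013, 0.0017], [-0.1154, -0.0012]]
0.06 0.007792505665326689 0.009656912610145407
0.065 0.005864230545277976 0.00587644102623828
0.075 0.0020076803051805652 -0.0016845021415760819
[[319.6, 218.1], [319.9, 216.7], [321.0, 211.6]]
```

View pics/n4.png

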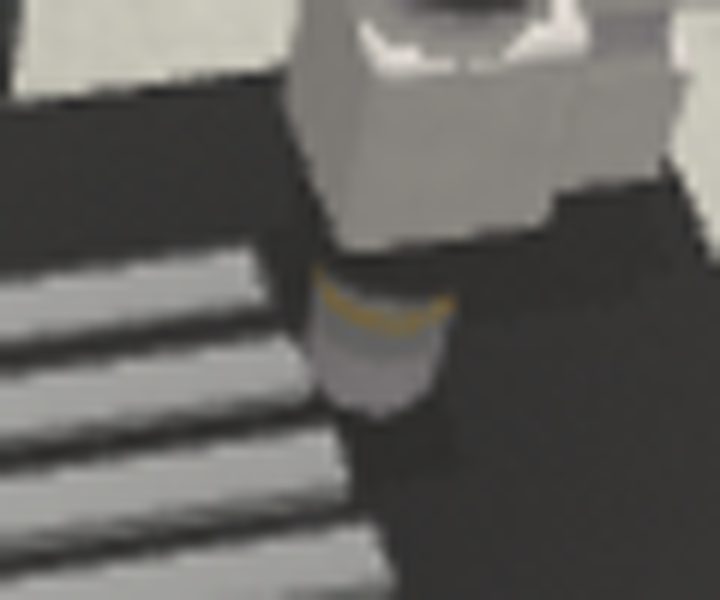

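The side view shows the nose about 1 px right of my projection, roughly 2 mm. The four leaf tips are at crop pixels (250,245), (290,335), (338,425) and (375,520). I'll use them to check the gauge's pose in the hand.

Run:
```python
from h import *
f,K,T=cam("side")
c=np.array([[250,245],[290,335],[338,425],[375,520]])
uv=(c+.5)/12-.5+[290,185]
q=[]
for u,h in zip(uv,[5,7.5,10,12.5]):
    w=ray(K,T,u,.106+h/1000)[0,:2]-L; q.append([w@xs,w@ys])
q=np.array(q);print(q.round(4).tolist())
p=np.polyfit(q[:,1],q[:,0],1);print("yaw vs stage deg",-np.degrees(np.arctan(p[0])))
s=robot.sense(); w=s["position"][:2]-L; print("tcp in stage",w@xs,w@ys)
```

```text
[[-0.036, 0.0137], [-0.0353, -0.021], [-0.0327, -0.0548], [-0.0335, -0.0883]]
yaw vs stage deg 1.7106938928259536
tcp in stage -0.17059522117865075 -0.04767514655373406
```

The tips agree with expectation to 1–2 mm and yaw is about +1.7°. I'll make a small trim and lower to just above the stage.

{"op": "play_rows", "data": {
  "motion": [
    [1.5, 0, -0.2, 0.02, 0, 0, -1],
    [3, 0, -0.2, 0.02, 0, 0, -1],
    [4.5, 0, -0.2, 0.02, 0, 0, -1],
    [5, 0, -0.2, 0.02, 0, 0, -1],
    [5.3, 0, -0.2, 0.02, 0, 0, -1],
    [5.4, 0, -0.2, 0.02, 0, 0, -1],
    [5.5, 0, -0.2, 0.02, 0, 0, -1],
    [5.5, 0, -0.2, 0.02, 0, 0, -1],
    [5.5, 0, -0.2, 0.02, 0, 0, -1]
  ]
}}

```text
clock: 5.23
position: [0.5192, -0.1722, 0.075]
tool_rot: [[0.001, -0.991, 0.133], [-0.001, 0.133, 0.991], [-1.0, -0.001, -0.0]]
force: [0.2, -0.4, -1.9]
opening: 0.131
```

```bash
cat >> h.py <<'E'
def st():
    s=robot.sense(); w=s["position"][:2]-L; F=s["force"]
    print("t%.2f"%s["clock"],"stage xy",(w@xs).round(4),(w@ys).round(4),"z",s["position"][2].round(4),"Fx,Fy(stage),Fz",(F[:2]@xs).round(2),(F[:2]@ys).round(2),F[2].round(2),"tq",s["wrist_torque"].round(2),"op",s["opening"].round(3), "yaw", np.degrees(np.arctan2(-s["tool_rot"][0,2],s["tool_rot"][1,2])-SY).round(2))
E
python3 -c "
from h import *
st(); cam('top'); st(); cam('top'); st()"
```

```text
Traceback (most recent call last):
  File "h.py", line 23, in st
    print("t%.2f"%s["clock"],"stage xy",(w@xs).round(4),(w@ys).round(4),"z",s["position"][2].round(4),"Fx,Fy(stage),Fz",(F[:2]@xs).round(2),(F[:2]@ys).round(2),F[2].round(2),"tq",s["wrist_torque"].round(2),"op",s["opening"].round(3), "yaw", np.degrees(np.arctan2(-s["tool_rot"][0,2],s["tool_rot"][1,2])-SY).round(2))
                                                                                                                                                                                                                   ^^^^^^^^^^^^^^^^^^
AttributeError: 'float' object has no attribute 'round'
```

{"op": "play_rows", "data": {
  "motion": [
    [0.1, 0, 0, 0, 0, 0, -1],
    [0.2, 0, 0, 0, 0, 0, -1],
    [0.25, 0, 0, 0, 0, 0, -1],
    [0.25, 0, 0, 0, 0, 0, -1],
    [0.25, 0, 0, 0, 0, 0, -1]
  ]
}}

```text
clock: 5.65
position: [0.519, -0.1722, 0.0725]
tool_rot: [[0.001, -0.991, 0.133], [-0.0, 0.133, 0.991], [-1.0, -0.001, -0.0]]
force: [-1.1, 0.5, 4.5]
opening: 0.133
```

```bash
sed -i 's/s\["opening"\].round(3)/round(s["opening"],3)/' h.py
python3 -c "
from h import *
st(); cam('top'); st(); cam('top'); st()"
```

```text
t5.65 stage xy -0.1696 -0.0512 z 0.0725 Fx,Fy(stage),Fz -1.19 0.4 4.48 tq [ 0.11  0.2  -0.04] op 0.133 yaw -1.02
t5.70 stage xy -0.1696 -0.0512 z 0.0724 Fx,Fy(stage),Fz -0.63 0.1 5.56 tq [ 0.05  0.27 -0.04] op 0.132 yaw -1.02
t5.75 stage xy -0.1696 -0.0511 z 0.0725 Fx,Fy(stage),Fz -1.73 0.06 5.36 tq [ 0.14  0.2  -0.03] op 0.131 yaw -1.02
```

Contact on the stage is light, about 5 N. Now I slide leaf 1 in.

{"op": "play_rows", "data": {
  "motion": [
    [0, -0.6, 0, 0, 0, 0, -1],
    [0, -1.2, 0, 0, 0, 0, -1],
    [0, -1.8, 0, 0, 0, 0, -1],
    [0, -2.4, 0, 0, 0, 0, -1],
    [0, -3, 0, 0, 0, 0, -1],
    [0, -3.6, 0, 0, 0, 0, -1],
    [0, -4.2, 0, 0, 0, 0, -1],
    [0, -4.8, 0, 0, 0, 0, -1],
    [0, -5.2, 0, 0, 0, 0, -1]
  ]
}}

```text
clock: 6.5
position: [0.5691, -0.1788, 0.0724]
tool_rot: [[-0.003, -0.991, 0.133], [0.0, 0.133, 0.991], [-1.0, 0.003, 0.0]]
force: [-6.8, 0.7, 9.7]
opening: 0.13
```

```bash
python3 -c "
from h import *
st(); cam('top'); st(); cam('top'); st()
f,K,T=cam('side'); cv2.imwrite('pics/n5.png',cv2.resize(f[170:240,275:359],(720,600),interpolation=2)[:,:,::-1])"
```

```text
t6.50 stage xy -0.1191 -0.0519 z 0.0724 Fx,Fy(stage),Fz -6.83 -0.12 9.73 tq [0.11 0.66 0.  ] op 0.13 yaw -1.0
t6.55 stage xy -0.1182 -0.052 z 0.0724 Fx,Fy(stage),Fz -3.74 0.52 7.81 tq [0.12 0.45 0.05] op 0.129 yaw -1.0
t6.60 stage xy -0.1182 -0.052 z 0.0724 Fx,Fy(stage),Fz -2.56 1.01 5.99 tq [0.09 0.36 0.04] op 0.136 yaw -1.0
```

View pics/n5.png

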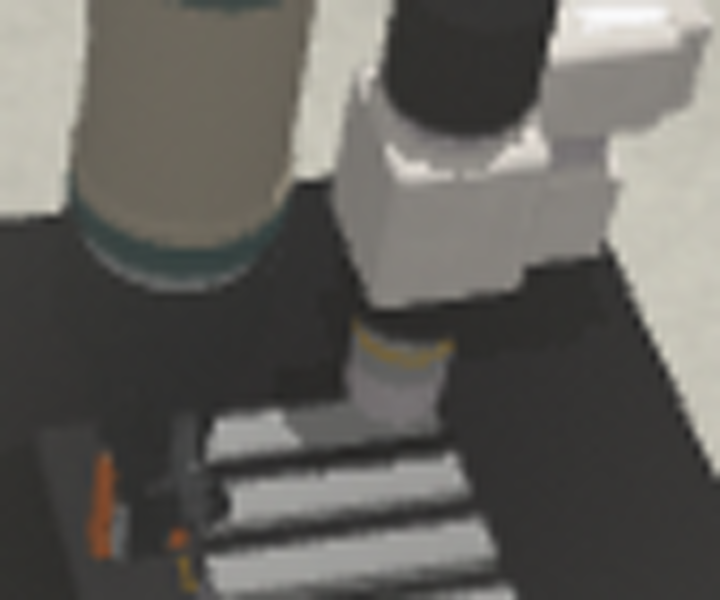

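Leaf 1 is under the nose. It is loose: the drag of 6.8 N matches plain friction, 0.6·(9.7+1.2) N. I'll check the lateral centring from the edge of this image, then retract.

```bash
python3 -c "
from h import *
f,K,T=cam('side')
for c,z in (([380,443],.055),([435,431],.055),([458,452],.0575),([485,515],.060)):
    w=ray(K,T,(np.array(c)+.5)/(720/84)-.5+[275,170],z)[0,:2]-L; print((w@xs).round(4),(w@ys).round(4))
st()"
```

```text
-0.0081 -0.0161
0.0151 -0.0143
0.0197 -0.0277
0.0193 -0.0607
t6.70 stage xy -0.1182 -0.052 z 0.0724 Fx,Fy(stage),Fz -2.48 0.31 5.53 tq [0.16 0.3  0.04] op 0.135 yaw -1.01
```

{"op": "play_rows", "data": {
  "motion": [
    [-0.03, 0.8, 0, 0, 0, 0, -1],
    [-0.03, 1.6, 0, 0, 0, 0, -1],
    [-0.03, 2.4, 0, 0, 0, 0, -1],
    [-0.03, 3.2, 0, 0, 0, 0, -1],
    [-0.03, 4, 0, 0, 0, 0, -1],
    [-0.03, 4.8, 0, 0, 0, 0, -1],
    [-0.03, 5.2, 0, 0, 0, 0, -1],
    [-0.03, 5.2, 0, 0, 0, 0, -1]
  ]
}}

```text
clock: 7.37
position: [0.517, -0.1718, 0.0724]
tool_rot: [[-0.001, -0.991, 0.133], [0.0, 0.133, 0.991], [-1.0, 0.001, 0.0]]
force: [-0.1, -0.4, 8.1]
opening: 0.131
```

```bash
python3 -c "
from h import *
f,K,T=cam('top'); g=f.max(2)
m=(g<28).astype(np.uint8)
f2,K2,T2=cam('side')
def line(K,T,uv): a=ray(K,T,uv,0)[0]; b=ray(K,T,uv,.3)[0]; return a,(b-a)/np.linalg.norm(b-a)
a,d=line(K,T,[312,117.4]); b,e=line(K2,T2,[330.2,166.4])
A=np.c_[d,-e]; t=np.linalg.lstsq(A,b-a,rcond=None)[0]; p,q=a+d*t[0],b+e*t[1]; print('cap',p,q); w=(p+q)[:2]/2-L; print(w@xs,w@ys)
st()
big=np.zeros((600,800,3),np.uint8); big[:, :400]=cv2.resize(f[85:160,285:335],(400,600),interpolation=2); big[:, 400:]=cv2.resize(f2[145:235,290:350],(400,600),interpolation=2)
cv2.imwrite('pics/ax6.png',big[:,:,::-1])"
```

```text
cap [ 0.69392379 -0.13983865  0.29236784] [ 0.69212768 -0.13942828  0.29166121]
-0.0005106340873260605 0.0013169524275826617
t7.47 stage xy -0.1716 -0.051 z 0.0724 Fx,Fy(stage),Fz -1.35 -0.51 7.21 tq [-0.01  0.04 -0.01] op 0.131 yaw -1.01
```

View pics/ax6.png

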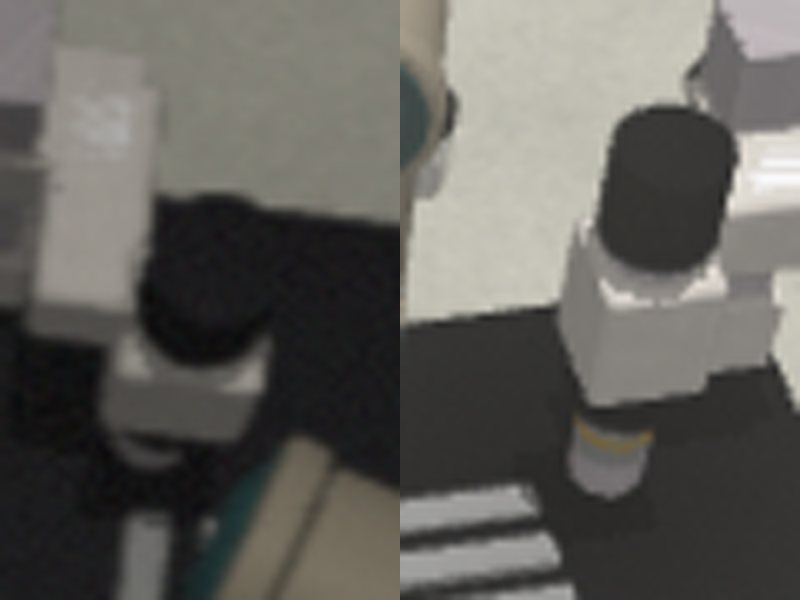

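Triangulating the axis from the two views confirms the lens position to 1.5 mm. In the first slide leaf 1 sat about 4 mm off-centre towards -y. That is inside the tolerance, but I'll slide it in again better centred to be safe.

{"op": "play_rows", "data": {
  "motion": [
    [-0.03, 0, 0.2, -0.017, 0, 0, -1],
    [-0.03, -0.6, 0.21, -0.017, 0, 0, -1],
    [-0.03, -1.2, 0.22, -0.017, 0, 0, -1],
    [-0.03, -1.9, 0.23, -0.017, 0, 0, -1],
    [-0.03, -2.6, 0.24, -0.017, 0, 0, -1],
    [-0.03, -3.3, 0.25, -0.017, 0, 0, -1],
    [-0.03, -4, 0.27, -0.017, 0, 0, -1],
    [-0.03, -4.7, 0.28, -0.017, 0, 0, -1],
    [-0.03, -5.2, 0.29, -0.017, 0, 0, -1],
    [-0.03, -5.2, 0.29, -0.017, 0, 0, -1]
  ]
}}

```text
clock: 8.3
position: [0.5687, -0.1754, 0.0724]
tool_rot: [[-0.005, -0.993, 0.116], [0.001, 0.116, 0.993], [-1.0, 0.005, 0.001]]
force: [-2.7, 0.8, 8.0]
opening: 0.129
```

```bash
python3 -c "
from h import *
st();cam('top');cam('top');st()"
```

```text
t8.30 stage xy -0.1199 -0.0486 z 0.0724 Fx,Fy(stage),Fz -2.8 0.5 8.05 tq [-0.02  0.11 -0.01] op 0.129 yaw -0.01
t8.40 stage xy -0.1198 -0.0486 z 0.0725 Fx,Fy(stage),Fz -2.98 1.24 8.14 tq [ 0.03  0.11 -0.01] op 0.135 yaw -0.02
```

{"op": "play_rows", "data": {
  "motion": [
    [0, 0.8, 0, 0, 0, 0, -1],
    [0, 1.6, 0, 0, 0, 0, -1],
    [0, 2.4, 0, 0, 0, 0, -1],
    [0, 3.2, 0, 0, 0, 0, -1],
    [0, 4, 0, 0, 0, 0, -1],
    [0, 4.8, 0, 0, 0, 0, -1],
    [0, 5.3, 0, 0, 0, 0, -1],
    [0, 5.3, 0, 0, 0, 0, -1]
  ]
}}

```text
clock: 9.07
position: [0.5159, -0.1695, 0.0724]
tool_rot: [[-0.002, -0.993, 0.117], [0.001, 0.117, 0.993], [-1.0, 0.002, 0.0]]
force: [-0.7, -0.2, 8.3]
opening: 0.133
```

```bash
python3 -c "
from h import *
st();cam('top');cam('top');st()"
```

```text
t9.07 stage xy -0.173 -0.0488 z 0.0724 Fx,Fy(stage),Fz -0.71 -0.32 8.32 tq [-0.04 -0.1   0.03] op 0.133 yaw -0.05
t9.17 stage xy -0.173 -0.0488 z 0.0725 Fx,Fy(stage),Fz -1.59 -0.65 7.89 tq [-0.07 -0.05  0.01] op 0.132 yaw -0.04
```

Leaf 1 is loose again. Next I move back, shift +y by 33 mm for leaf 2, and slide it in while reading the drag.

{"op": "play_rows", "data": {
  "motion": [
    [-0.3, 0, 0, 0, 0, 0, -1],
    [-0.3, 0, 1, 0, 0, 0, -1],
    [-0.3, 0, 2, 0, 0, 0, -1],
    [-0.3, 0, 3, 0, 0, 0, -1],
    [-0.3, 0, 3.3, 0, 0, 0, -1],
    [-0.2, 0, 3.3, 0, 0, 0, -1],
    [-0.1, 0, 3.3, 0, 0, 0, -1],
    [-0.05, 0, 3.3, 0, 0, 0, -1],
    [-0.05, 0, 3.3, 0, 0, 0, -1],
    [-0.05, 0, 3.3, 0, 0, 0, -1]
  ]
}}

```text
clock: 10.0
position: [0.5218, -0.1374, 0.0728]
tool_rot: [[-0.0, -0.993, 0.117], [0.0, 0.117, 0.993], [-1.0, 0.0, 0.0]]
force: [-0.3, 0.5, -0.7]
opening: 0.129
```

```bash
python3 -c "
from h import *
st();cam('top');cam('top');st()"
```

```text
t10.00 stage xy -0.1708 -0.0163 z 0.0728 Fx,Fy(stage),Fz -0.4 0.5 -0.74 tq [-0.    0.04  0.01] op 0.129 yaw -0.06
t10.10 stage xy -0.1707 -0.0163 z 0.0729 Fx,Fy(stage),Fz 0.2 -0.37 -1.84 tq [ 0.02  0.06 -0.02] op 0.136 yaw -0.07
```

{"op": "play_rows", "data": {
  "motion": [
    [0, -0.5, 0, 0, 0, 0, -1],
    [0, -1, 0, 0, 0, 0, -1],
    [0, -1.3, 0, 0, 0, 0, -1],
    [0, -1.6, 0, 0, 0, 0, -1],
    [0, -1.9, 0, 0, 0, 0, -1]
  ]
}}

```text
clock: 10.52
position: [0.5412, -0.1394, 0.0729]
tool_rot: [[0.0, -0.993, 0.116], [0.0, 0.116, 0.993], [-1.0, -0.0, 0.0]]
force: [0.2, 0.2, -0.3]
opening: 0.133
```

```bash
python3 -c "
from h import *
st()"
```

```text
t10.52 stage xy -0.1513 -0.016 z 0.0729 Fx,Fy(stage),Fz 0.22 0.18 -0.3 tq [ 0.01  0.05 -0.02] op 0.133 yaw -0.04
```

{"op": "play_rows", "data": {
  "motion": [
    [0, -0.3, 0, 0, 0, 0, -1],
    [0, -0.6, 0, 0, 0, 0, -1],
    [0, -0.9, 0, 0, 0, 0, -1],
    [0, -1.2, 0, 0, 0, 0, -1],
    [0, -1.5, 0, 0, 0, 0, -1],
    [0, -1.8, 0, 0, 0, 0, -1],
    [0, -2.1, 0, 0, 0, 0, -1],
    [0, -2.4, 0, 0, 0, 0, -1]
  ]
}}

```text
clock: 11.18
position: [0.5649, -0.1421, 0.0729]
tool_rot: [[0.0, -0.993, 0.117], [0.0, 0.117, 0.993], [-1.0, -0.0, 0.0]]
force: [0.5, 0.0, -1.2]
opening: 0.132
```

```bash
python3 -c "
from h import *
st()"
```

```text
t11.18 stage xy -0.1275 -0.016 z 0.0729 Fx,Fy(stage),Fz 0.48 0.07 -1.21 tq [ 0.02  0.02 -0.02] op 0.132 yaw -0.04
```

{"op": "play_rows", "data": {
  "motion": [
    [0, -0.3, 0, 0, 0, 0, -1],
    [0, -0.6, 0, 0, 0, 0, -1],
    [0, -0.9, 0, 0, 0, 0, -1]
  ]
}}

```text
clock: 11.43
position: [0.5738, -0.1432, 0.0729]
tool_rot: [[-0.0, -0.993, 0.117], [0.0, 0.117, 0.993], [-1.0, 0.0, 0.0]]
force: [0.3, -0.6, -2.3]
opening: 0.133
```

```bash
python3 -c "
from h import *
st();cam('top');st();cam('top');st()"
```

```text
t11.43 stage xy -0.1185 -0.016 z 0.0729 Fx,Fy(stage),Fz 0.38 -0.53 -2.27 tq [-0.01  0.04  0.01] op 0.133 yaw -0.04
t11.48 stage xy -0.1177 -0.0161 z 0.073 Fx,Fy(stage),Fz 2.0 0.25 -0.67 tq [-0.04 -0.02  0.01] op 0.135 yaw -0.04
t11.53 stage xy -0.1181 -0.0161 z 0.0729 Fx,Fy(stage),Fz 0.23 -0.43 -0.74 tq [0.02 0.05 0.01] op 0.134 yaw -0.04
```

Leaf 2 went fully under, tip about 17 mm past the axis, with no drag, so it is loose. I'll lower it onto the stage, withdraw, and go for leaf 3.

{"op": "play_rows", "data": {
  "motion": [
    [0.06, 0, 0, 0, 0, 0, -1],
    [0.06, 0, 0, 0, 0, 0, -1],
    [0, 0.8, 0, 0, 0, 0, -1],
    [0, 1.6, 0, 0, 0, 0, -1],
    [0, 2.4, 0, 0, 0, 0, -1],
    [0, 3.2, 0, 0, 0, 0, -1],
    [0, 4, 0, 0, 0, 0, -1],
    [0, 4.8, 0, 0, 0, 0, -1],
    [0, 5.3, 0, 0, 0, 0, -1],
    [0, 5.3, 0, 0, 0, 0, -1]
  ]
}}

```text
clock: 12.37
position: [0.5191, -0.1366, 0.0729]
tool_rot: [[-0.001, -0.993, 0.117], [0.001, 0.117, 0.993], [-1.0, 0.001, 0.0]]
force: [0.5, -0.1, -0.5]
opening: 0.132
```

{"op": "play_rows", "data": {
  "motion": [
    [-0.2, 0, 1, 0, 0, 0, -1],
    [-0.2, 0, 2, 0, 0, 0, -1],
    [-0.2, 0, 3, 0, 0, 0, -1],
    [-0.2, 0, 3.4, 0, 0, 0, -1],
    [-0.1, 0, 3.4, 0, 0, 0, -1],
    [0, 0, 3.4, 0, 0, 0, -1],
    [0.04, 0, 3.4, 0, 0, 0, -1],
    [0.06, 0, 3.4, 0, 0, 0, -1],
    [0.06, 0, 3.4, 0, 0, 0, -1],
    [0.06, 0, 3.4, 0, 0, 0, -1]
  ]
}}

```text
clock: 13.2
position: [0.5251, -0.1034, 0.0725]
tool_rot: [[0.001, -0.993, 0.117], [0.0, 0.117, 0.993], [-1.0, -0.001, 0.0]]
force: [-0.6, 1.4, 0.5]
opening: 0.137
```

```bash
python3 -c "
from h import *
st();cam('top');cam('top');st()"
```

```text
t13.20 stage xy -0.1715 0.0179 z 0.0725 Fx,Fy(stage),Fz -0.78 1.3 0.53 tq [0.21 0.03 0.06] op 0.137 yaw -0.08
t13.30 stage xy -0.1715 0.0179 z 0.0725 Fx,Fy(stage),Fz 0.29 1.58 1.86 tq [0.28 0.02 0.04] op 0.133 yaw -0.07
```

{"op": "play_rows", "data": {
  "motion": [
    [0, -0.5, 0, 0, 0, 0, -1],
    [0, -1, 0, 0, 0, 0, -1],
    [0, -1.4, 0, 0, 0, 0, -1],
    [0, -1.7, 0, 0, 0, 0, -1],
    [0, -2, 0, 0, 0, 0, -1],
    [0, -2.2, 0, 0, 0, 0, -1]
  ]
}}

```text
clock: 13.8
position: [0.5464, -0.1059, 0.0725]
tool_rot: [[-0.001, -0.993, 0.116], [0.0, 0.116, 0.993], [-1.0, 0.001, -0.0]]
force: [-3.9, 0.5, 5.1]
opening: 0.133
```

```bash
python3 -c "
from h import *
st()"
```

```text
t13.80 stage xy -0.1501 0.0178 z 0.0725 Fx,Fy(stage),Fz -3.91 0.05 5.06 tq [ 0.08  0.51 -0.03] op 0.133 yaw -0.03
```

{"op": "play_rows", "data": {
  "motion": [
    [0, -0.2, 0, 0, 0, 0, -1],
    [0, -0.4, 0, 0, 0, 0, -1],
    [0, -0.6, 0, 0, 0, 0, -1],
    [0, -0.8, 0, 0, 0, 0, -1],
    [0, -1, 0, 0, 0, 0, -1],
    [0, -1.2, 0, 0, 0, 0, -1]
  ]
}}

```text
clock: 14.3
position: [0.5579, -0.1072, 0.0724]
tool_rot: [[-0.002, -0.993, 0.116], [0.0, 0.116, 0.993], [-1.0, 0.002, -0.0]]
force: [-5.5, -0.1, 7.2]
opening: 0.131
```

```bash
python3 -c "
from h import *
st()"
```

```text
t14.30 stage xy -0.1385 0.0179 z 0.0724 Fx,Fy(stage),Fz -5.41 -0.76 7.25 tq [ 0.08  0.72 -0.04] op 0.131 yaw -0.03
```

{"op": "play_rows", "data": {
  "motion": [
    [0, -0.2, 0, 0, 0, 0, -1],
    [0, -0.4, 0, 0, 0, 0, -1],
    [0, -0.6, 0, 0, 0, 0, -1],
    [0, -0.8, 0, 0, 0, 0, -1],
    [0, -1, 0, 0, 0, 0, -1],
    [0, -1.2, 0, 0, 0, 0, -1]
  ]
}}

```text
clock: 14.8
position: [0.565, -0.1076, 0.0724]
tool_rot: [[-0.011, -0.993, 0.116], [0.002, 0.116, 0.993], [-1.0, 0.012, 0.001]]
force: [-14.6, 1.5, 13.0]
opening: 0.131
```

```bash
python3 -c "
from h import *
st();cam('top');cam('top');st()"
```

```text
t14.80 stage xy -0.1314 0.0183 z 0.0724 Fx,Fy(stage),Fz -14.63 -0.2 13.03 tq [ 0.12  1.66 -0.07] op 0.131 yaw -0.01
t14.90 stage xy -0.1308 0.0183 z 0.0724 Fx,Fy(stage),Fz -13.03 0.16 11.77 tq [ 0.14  1.48 -0.07] op 0.129 yaw -0.01
```

Drag has risen by about 6 N beyond plain friction, with the tip at about +4 mm: leaf 3 binds. I'll push it a bit further while easing the down-press.

{"op": "play_rows", "data": {
  "motion": [
    [-0.02, -0.15, 0, 0, 0, 0, -1],
    [-0.04, -0.3, 0, 0, 0, 0, -1],
    [-0.04, -0.45, 0, 0, 0, 0, -1],
    [-0.05, -0.6, 0, 0, 0, 0, -1],
    [-0.05, -0.75, 0, 0, 0, 0, -1],
    [-0.05, -0.9, 0, 0, 0, 0, -1],
    [-0.05, -1, 0, 0, 0, 0, -1]
  ]
}}

```text
clock: 15.48
position: [0.5758, -0.1089, 0.0724]
tool_rot: [[-0.01, -0.993, 0.116], [0.002, 0.116, 0.993], [-1.0, 0.01, 0.001]]
force: [-12.3, 1.2, 9.7]
opening: 0.135
```

```bash
python3 -c "
from h import *
st();cam('top');cam('top');st()"
```

```text
t15.48 stage xy -0.1206 0.0183 z 0.0724 Fx,Fy(stage),Fz -12.34 -0.28 9.69 tq [ 0.12  1.37 -0.  ] op 0.135 yaw -0.02
t15.58 stage xy -0.1203 0.0183 z 0.0724 Fx,Fy(stage),Fz -10.72 -0.13 8.8 tq [0.15 1.29 0.  ] op 0.133 yaw -0.02
```

{"op": "play_rows", "data": {
  "motion": [
    [-0.02, 0.15, 0, 0, 0, 0, -1],
    [-0.03, 0.3, 0, 0, 0, 0, -1],
    [-0.03, 0.35, 0, 0, 0, 0, -1]
  ]
}}

```text
clock: 15.83
position: [0.5761, -0.1089, 0.0725]
tool_rot: [[-0.002, -0.993, 0.117], [0.001, 0.117, 0.993], [-1.0, 0.002, 0.001]]
force: [-0.8, 1.5, -1.2]
opening: 0.133
```

```bash
python3 -c "
from h import *
st();cam('top');cam('top');st()"
```

```text
t15.83 stage xy -0.1202 0.0183 z 0.0725 Fx,Fy(stage),Fz -0.98 1.43 -1.18 tq [ 0.17  0.57 -0.03] op 0.133 yaw -0.05
t15.93 stage xy -0.1202 0.0183 z 0.0724 Fx,Fy(stage),Fz -3.58 1.2 0.12 tq [ 0.21  0.7  -0.04] op 0.129 yaw -0.05
```

Gauge did not move when unloaded, so it is nipped. Now I release and lift away.

{"op": "play_rows", "data": {
  "motion": [
    [0, 0, 0, 0, 0, 0, 0],
    [0, 0, 0, 0, 0, 0, 0.3],
    [0, 0, 0, 0, 0, 0, 0.3],
    [0, 0, 0, 0, 0, 0, 0.3],
    [0, 0, 0, 0, 0, 0, 0.3],
    [-1, 0, 0, 0, 0, 0, 0.3],
    [-2.5, 0, 0, 0, 0, 0, 0.3],
    [-4.5, 0, 0, 0, 0, 0, 0.3],
    [-7, 0.5, 0, 0, 0, 0, 0.3],
    [-9.5, 2, 0, 0, 0, 0, 0.3]
  ]
}}

```text
clock: 16.77
position: [0.5588, -0.1075, 0.1696]
tool_rot: [[0.002, -0.993, 0.116], [-0.001, 0.116, 0.993], [-1.0, -0.003, -0.0]]
force: [0.2, -0.4, -0.2]
opening: 0.651
```

{"op": "play_rows", "data": {
  "motion": [
    [-2, 4, 0, 0, 0, 0, 0.3],
    [-4, 8, 0, 0, 0, 0, 0.3],
    [-6, 12, 0, 0, 0, 0, 0.3],
    [-6, 15, 0, 0, 0, 0, 0.3],
    [-6, 18, 0, 0, 0, 0, 0.3],
    [-6, 18, 0, 0, 0, 0, 0.3],
    [-6, 18, 0, 0, 0, 0, 0.3],
    [-6, 18, 0, 0, 0, 0, 0.3]
  ]
}}

```text
clock: 17.43
position: [0.3792, -0.0864, 0.229]
tool_rot: [[0.003, -0.993, 0.117], [-0.001, 0.117, 0.993], [-1.0, -0.003, -0.001]]
force: [0.2, -0.0, 0.0]
opening: 0.648
```

```bash
python3 -c "
from h import *
st()
f,K,T=cam('top'); f2,K2,T2=cam('side')
big=np.zeros((600,800,3),np.uint8); big[:, :400]=cv2.resize(f[105:207,262:330],(400,600),interpolation=2); big[:, 400:]=cv2.resize(f2[150:240,270:330],(400,600),interpolation=2)
cv2.imwrite('pics/end.png',big[:,:,::-1])"
```

```text
t17.43 stage xy -0.3183 0.0179 z 0.229 Fx,Fy(stage),Fz 0.17 0.0 0.04 tq [-0.01 -0.06  0.05] op 0.648 yaw -0.05
```

View pics/end.png

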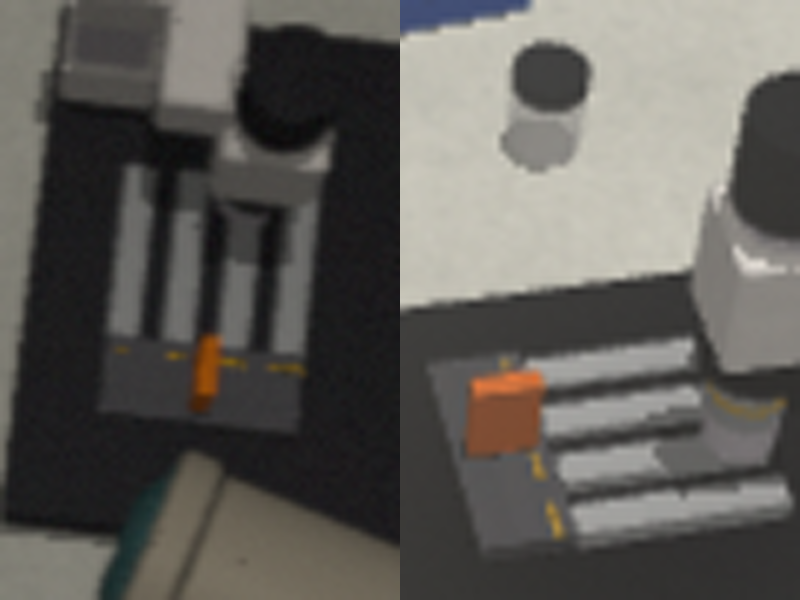

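The end picture shows leaf 3 (third from left, at (240,250) in the top half) running under the nose. The gauge lies flat, the hand is clear, and the lens case and slide box look undisturbed. One numeric check, then I hand in.

```bash
python3 -c "
from h import *
f,K,T=cam('top'); w=ray(K,T,np.array([203.5,387.5])/[400/68,600/102]-.5+[262,105],.064)[0,:2]-L
print('gauge origin in stage',w@xs,w@ys); st(); print(robot.hand_in())"
```

```text
gauge origin in stage -0.11945491643425792 0.015837156440879553
t17.58 stage xy -0.318 0.0179 z 0.2282 Fx,Fy(stage),Fz 0.05 0.78 0.23 tq [-0.03 -0.02  0.01] op 0.647 yaw -0.03
the job is handed in; nothing more can be done
None
```

I tried the leaves in order on the stage. The 5 mm and 7.5 mm leaves slid in loose, and the 10 mm leaf was the first to bind. I pushed that leaf about 15 mm past the lens axis, let go, moved the arm clear and handed the job in. The hand-in gave no verdict.

- **Leaf 1 (5 mm):** I slid it in twice. The first slide looked about 4 mm off-centre, so I repeated it better centred. Drag was plain friction both times.
- **Leaf 2 (7.5 mm):** It went in about 0.4 mm above the stage, within the 4 mm height limit, with no drag. I commanded it down onto the stage before withdrawing, but took no force reading there.
- **Leaf 3 (10 mm):** Drag rose about 6 N above plain friction. The highest push I read was about 15 N, with about 13 N down at the wrist. The gauge did not move when I eased off the push.
- **Last checks:** The gauge looks flat in the final pictures. The camera put its origin 119 mm before the lens axis and the arm's own reading said 120 mm. Sideways the two differed by about 2 mm (15.8 against 18.3 mm). After I backed away, the wrist force was near zero.
- **Not measured:** I could not read the nose lift. From the drag I estimate about 1 mm. I did not measure the bystanders again. In the final side picture the lens case, and the edge of the slide box that shows, look undisturbed. The bottle is out of that view, and the arm did not go near it.

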